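# Tip the right carton onto the parcel scale

## Robot

A 6-joint arm with a two-finger parallel gripper is mounted at the origin on a cart in front of the work surface, level with it; the furniture and walls round the work are solid. World frame = base frame: x ahead of the robot, y to its left, z up, the work surface at z = 0. Lengths are in mm, angles in rad, forces in N, time in s.
With the tool pointing down it reaches from about 350 to 975 mm from the base axis. Payload 7.1 kg.
Tool frame: the origin (TCP) lies at the very end of the fingers, on their centre line; the grasp point (between the pads) lies 19 mm behind it; z points along the fingers, y is the line along which they close (so a half turn about z gives the same grasp; the last joint's range is limited). The gripper opens to 88 mm and grips with 3 to 60 N. Pads are 20 mm wide; open, the fingers measure 115 mm over their backs; the gripper's body (75 mm by 178 mm) begins 61 mm behind the grasp point.
Start: joints at [1.113, 0.423, 1.63, -0, 1.089, -0.019], TCP at [265.501, 565.786, 222.675] pointing down, gripper open.
Joint ranges: [-3, 3], [-0.9, 2.11], [0.09, 2.58], [-1.31, 4.45], [0.11, 2.69], [-2.54, 2.54]. Speed limits (rad/s): [2.39, 2.39, 3.01, 3.14, 3.14, 3.14].

## Interface

Orientations are given as a rotation vector (axis times angle).
In Python, from workcell import * gives the robot as it stands.
- The arm moves only by the tool step_arm, never from a script. Its argument "deltas" is a list of rows, each a list of 3 entries, a list of its own where there are three numbers: the shift along the tool's x, y, z in units of 300 mm (1.0 is 300 mm), then the turn, a rotation vector about the tool's x, y, z in units of 1.5 rad (1.0 is 1.5 rad), then the gripper command: -1 is shut, 1 is fully open, values between are in proportion. In form: [[[dx, dy, dz], [rx, ry, rz], gripper], ...]. A call has 1 to 20 rows; each row is the pose to reach, as a shift and turn from the pose commanded when the call began, along the tool's axes at that moment; what a row does not reach only later rows make up. A row lasts 1/12 s, in which the tool goes at most 41.7 mm and 7.16 degrees, less where a joint would pass 70% of its speed; a pose out of reach is approached as far as the arm can. A call with a number of a shift or a turn outside -1 to 1 is refused whole. A call with a gripper value outside its range is refused whole. The fingers move at their own pace and stop on an object; the grip force is fixed at half the most. Time passes only in rows, so rows that repeat a pose let the fingers close. It gives the time, the measured TCP pose, the force, the opening and the grip force at its end, in the units of the state.
- get_obs(): the state, without advancing time (a new reading comes with each control period).
- get_image(name): name is "scene" or "top"; returns a dict with "pixels" (400x640x3 uint8, red, green, blue), "fx", "fy", "cx", "cy" (pixels), "T" (4x4, takes a point from camera to world coordinates). Camera axes: x right, y down, z forward; pixel columns grow to the right and rows downward; lengths in mm; the calibration is good to about 2 mm. A picture is of the moment at which its call begins. There is no depth.
- close_job(): hands the job in; it is judged then, once.
The state is a dict: "t": time; "qpos": joint angles; "qvel": joint speeds; "joint_torque": joint torques, N m; "ee_pos": TCP position; "orientation": TCP orientation; "ft_force": force on the tool from outside, world axes, zero at the start; "moment": the same for the moment, N m; "width": finger opening in mm; "grasp_force": force on a finger pad.
Only numpy, scipy, OpenCV 4.12 (cv2) and the standard library are available. Lean on these libraries where they do the work, as an engineer would, in place of code of your own. Each camera call takes 0.05 s, during which the arm holds its last target. There are 200 camera calls.

## Task

The carton with the blue tape is to be weighed: push its top so that it tips over the near edge of the scale and lies flat on its back and about square on the weighing platform. Do not lift it on. Leave the carton with the orange tape and the tumbler standing where they are.

Things in the scene. Friction and masses are not known exactly. Their poses are not given: they have to be found in the camera images.
- blue_carton: Loose brown carton with blue tape, about 0.35 kg, standing at the scale's near edge: 66 mm deep (own x), 60 wide (own y), 190 tall (own z). Origin at its centre, 95 mm above the desk. Own x points from its near face to its back, the face towards the scale, under 10 mm from it; the scale blocks its foot. Tipped about 24 degrees it balances on the scale's edge; beyond, it falls onto the platform.
- orange_carton: Bystander: an identical carton with orange tape, standing upright beside the other at the same edge of the scale, at least 70 mm clear between them; which one is left or right varies. Same size, origin (centre) and axes.
- scale: Parcel scale, fixed: bare steel platform 220 mm (own x) by 300 mm (own y), its rigid top 20 mm above the desk. Origin on the desk under the platform's middle; own x points away from the robot, from the near edge (x = -110 mm), where the cartons stand, to the far edge; z up. A black readout strip, 50 mm deep and 26 mm high, adjoins the far edge.
- tumbler: Bystander: tall grey-white tumbler with a dark lid, 90 mm across and 189 mm tall, standing upright to the right of the cartons. Origin at the centre of its underside, z up.

How it is judged (in metres and radians):
At the end, for the whole second after the job is handed in: Blue carton at rest on its back (10 degrees) on the platform, its length within 15 degrees of scale x, centre within 100 mm (x) and 130 mm (y) of the platform middle, 43 to 65 mm above the desk; orange carton upright (6 degrees) within 20 mm of its start, tumbler upright within 30 mm (angle between blue_carton's own x axis and vertical above 2.96 rad and x of blue_carton in the frame of scale between -0.1 and 0.1 m and y of blue_carton in the frame of scale between -0.13 and 0.13 m and z of blue_carton in the frame of scale between 0.043 and 0.065 m and angle between the z axis of blue_carton and the x axis of scale, either way round below 0.26 rad and linear speed of blue_carton below 0.02 m/s and angular speed of blue_carton below 0.1 rad/s and angle between each of orange_carton, tumbler's own z axis and vertical below 0.1 rad and distance of orange_carton from where it was at the start of the episode below 0.02 m and distance of tumbler from where it was at the start of the episode below 0.03 m); the robot touches nothing.
It fails at once if the blue-taped carton is lifted (its centre more than 145 mm above the desk) (height (world z) of blue_carton above 0.145 m).
It fails at once if the orange-taped carton is tipped or shifted by more than 30 mm (angle between orange_carton's own z axis and vertical above 0.3 rad or distance of orange_carton from where it was at the start of the episode above 0.03 m).
It fails at once if the tumbler is tipped or shifted by more than 40 mm (angle between tumbler's own z axis and vertical above 0.3 rad or distance of tumbler from where it was at the start of the episode above 0.04 m).
It also fails if it takes over 29 s, if anything falls off the work surface, if the arm or the gripper's body presses on something with over 40 N, if the wrist force passes 120 N, or if a joint passes its speed limit or range.

## Working session

There is one attempt and no reset: what is moved stays moved. The work goes in short steps, Python scripts to look and compute and a tool call to move; the robot and the scene stay as the last step left them, time stands still between calls to the robot, and variables do not carry over. Pictures are saved under pics/ and viewed, at most 10 in all, crops included, and the job is handed in when it is done.

Besides the shell and the picture viewer there is one more tool, called after ">>>" by a JSON object that holds its "api" and its "payload". step_arm: Moves the arm, as the interface text tells. Its arguments: {"type":"object","properties":{"deltas":{"type":"array","items":{"type":"array"}}},"required":["deltas"]}

```bash
mkdir -p pics; python3 - <<'E'
from workcell import *
import cv2,numpy as np,json
for n in("scene","top"):
    i=get_image(n); cv2.imwrite(f"pics/{n}0.png",i["pixels"][:,:,::-1]); d={k:(np.array(v).tolist()) for k,v in i.items() if k!="pixels"}; json.dump(d,open(n+".json","w")); print(n,i["fx"],i["cx"],i["cy"],np.round(i["T"],3))
o=get_obs();print(o["t"],o["ee_pos"],o["orientation"],o["width"])
E
```

```text
scene 388.34575893140754 312.9103951298283 193.80317952029327 [[-4.47000e-01 -4.76000e-01  7.58000e-01 -1.14323e+02]
 [-8.94000e-01  2.40000e-01 -3.78000e-01  3.39835e+02]
 [-2.00000e-03 -8.46000e-01 -5.32000e-01  6.01035e+02]
 [ 0.00000e+00  0.00000e+00  0.00000e+00  1.00000e+00]]
top 476.91779374516915 322.79912013178006 201.53272402557363 [[ 3.010000e-01 -9.050000e-01  2.990000e-01  2.263590e+02]
 [-9.530000e-01 -2.860000e-01  9.600000e-02 -9.601400e+01]
 [-1.000000e-03 -3.140000e-01 -9.490000e-01  1.195683e+03]
 [ 0.000000e+00  0.000000e+00  0.000000e+00  1.000000e+00]]
0.1 [265.29197565 565.35111276 222.00537435] [-6.83827895e-01 -3.06589941e+00  2.02029978e-03] 87.74991990005557
```

View pics/scene0.png

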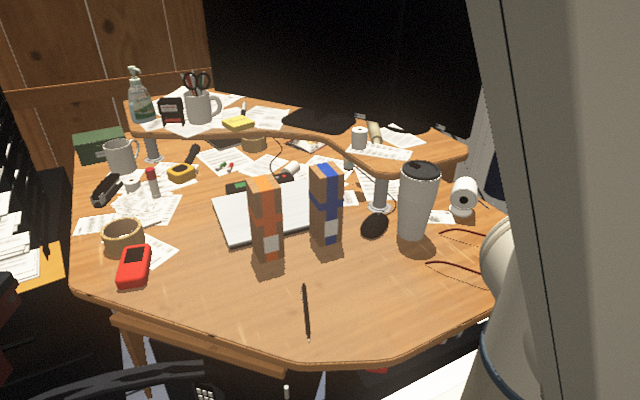

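View pics/top0.png

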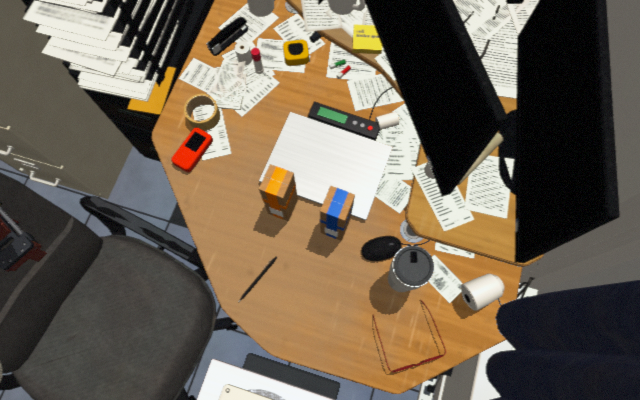

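The scene view shows orange carton (265,220), blue carton (325,205), tumbler (418,200). The top view shows the scale corners around (290,113), (391,148), (365,220), (265,165). I'll enlarge both.

```bash
python3 - <<'E'
import cv2
a=cv2.imread("pics/top0.png")[95:295,245:445]; cv2.imwrite("pics/topc.png",cv2.resize(a,(600,600),interpolation=cv2.INTER_CUBIC)) 
a=cv2.imread("pics/scene0.png")[145:275,200:450]; cv2.imwrite("pics/scenec.png",cv2.resize(a,(800,416),interpolation=cv2.INTER_CUBIC))
E
```

```text
(no output)
```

View pics/topc.png

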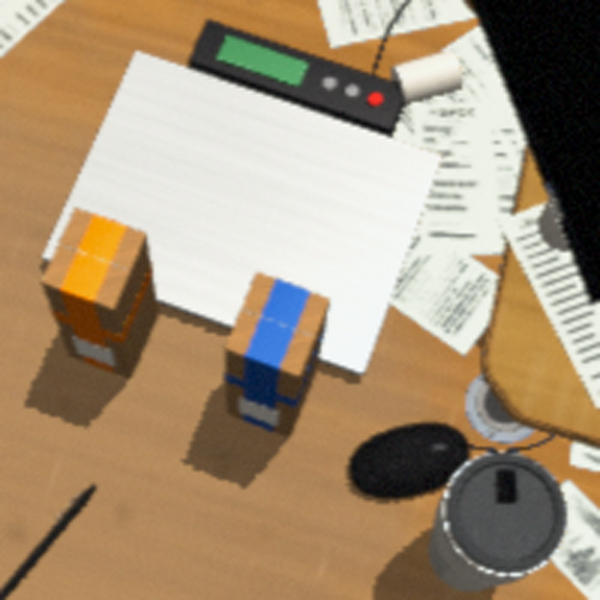

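View pics/scenec.png

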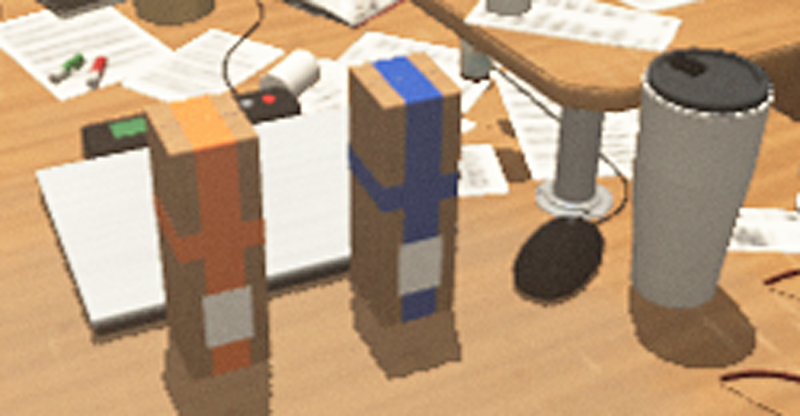

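The top crop gives scale corners (137,52), (440,153), (363,373), (43,262). Blue top corners are (260,274), (328,298), (292,375), (227,345), and the lid centre is (505,513). The scene crop agrees on the layout. A raised shelf sits right of the scale.

```bash
cat > h.py <<'E'
import json,numpy as np
def ray(cam,u,v,z):
    d=json.load(open(f"{cam}.json"));T=np.array(d["T"])
    r=T[:3,:3]@[(u-d["cx"])/d["fx"],(v-d["cy"])/d["fy"],1]
    return T[:3,3]+r*(z-T[2,3])/r[2]
def top(u,v,z): return ray("top",245+(u+.5)/3-.5,95+(v+.5)/3-.5,z)
def sc(u,v,z): return ray("scene",200+(u+.5)/3.2-.5,145+(v+.5)/3.2-.5,z)
E
python3 - <<'E'
from h import *
np.set_printoptions(precision=1,suppress=True)
def quad(n,pts,z,f=top):
    P=np.array([f(*p,z) for p in pts])[:,:2];c=P.mean(0)
    e=[np.linalg.norm(P[i]-P[i-1]) for i in range(4)]
    # order FL,FR,NR,NL
    ax=(P[0]+P[1]-P[2]-P[3]); ay=(P[0]+P[3]-P[1]-P[2])
    print(n,c,np.array(e),"yaw x",np.degrees(np.arctan2(ax[1],ax[0])),"yaw y-90",np.degrees(np.arctan2(ay[1],ay[0]))-90);print(P.tolist())
quad("scale",[(137,52),(440,153),(363,373),(43,262)],20)
quad("blue",[(260,274),(328,298),(292,375),(227,345)],190)
quad("blue sc",[(397,55),(459,90),(404,104),(350,68)],190,sc)
quad("orange",[(82,210),(146,233),(113,307),(43,280)],190)
print("tumbler",top(505,513,189),"shelf tip",top(510,400,150))
E
```

```text
scale [701.7  46.3] [221.2 293.5 219.4 295.9] yaw x -2.807779458831816 yaw y-90 -2.695306813122002
[[819.0869196375401, 187.42389069898624], [804.3828002288844, -105.6610935873276], [585.1952244950171, -96.14314298316737], [598.2059597343892, 199.48877677611662]]
blue [551.4 -24.6] [60.9 54.  65.7 52.8] yaw x -6.803860005045168 yaw y-90 -5.6649513986108815
[[584.2978163379721, -1.445608505759978], [581.3575383828824, -55.340409161278004], [516.219033997211, -47.041702820837], [523.8113974002902, 5.244134066910291]]
blue sc [549.3 -21.5] [38.7 65.8 42.4 62.7] yaw x -88.1363835781982 yaw y-90 -79.53899790962777
[[582.1103381432596, -35.01085402095322], [517.7197141028155, -48.55817329421768], [517.6420268676179, -6.140802133879731], [579.5505388317814, 3.6311336219914097]]
orange [560.1 120.1] [62.8 52.5 63.5 57.1] yaw x -6.101983007248642 yaw y-90 -3.973235878195723
[[593.0669156857407, 142.9012166824406], [589.8917100666073, 90.49511444953086], [526.5013193807463, 94.965267888651], [530.9172992762267, 151.85181425273652]]
tumbler [ 464.5 -220.5  189. ] shelf tip [ 558.5 -207.9  150. ]
```

```bash
cat >> h.py <<'E'
def delta(pos,yangle):
    from workcell import get_obs
    from scipy.spatial.transform import Rotation as R
    o=get_obs();r=R.from_rotvec(o["orientation"]);a=np.radians(yangle)
    y=np.array([np.cos(a),np.sin(a),0]);z=np.array([0,0,-1.]);x=np.cross(y,z)
    t=R.from_matrix(np.c_[x,y,z])
    print("d",(r.inv().apply(np.array(pos)-o["ee_pos"])/300).round(3),"r",((r.inv()*t).as_rotvec()/1.5).round(3))
E
python3 - <<'E'
from h import *
P=np.array([sc(*p,190) for p in [(350,68),(418,52),(459,90),(388,108)]])[:,:2]
print(P.round(1),P.mean(0)); ax=P[0]+P[1]-P[2]-P[3]; ay=P[0]+P[3]-P[1]-P[2]
print(np.degrees(np.arctan2(ax[1],ax[0])),np.degrees(np.arctan2(ay[1],ay[0]))-90)
delta([465,-22,235],86);delta([465,-22,170],86);
E
```

```text
[[579.6   3.6]
 [579.4 -50.6]
 [517.7 -48.6]
 [517.7   5.9]] [548.60189658 -22.42905496]
-1.9954867788283142 -0.05523557746505503
d [-1.435 -1.489 -0.041] r [-0.001 -0.    -0.246]
d [-1.435 -1.489  0.175] r [-0.001 -0.    -0.246]
```

>>> {"api": "step_arm", "payload": {"deltas": [[[-0.72, -0.75, -0.04], [0, 0, -0.246], -1], [[-0.72, -0.75, -0.04], [0, 0, -0.246], -1], [[-0.72, -0.75, -0.04], [0, 0, -0.246], -1], [[-0.72, -0.75, -0.04], [0, 0, -0.246], -1], [[-0.72, -0.75, -0.04], [0, 0, -0.246], -1], [[-0.72, -0.75, -0.04], [0, 0, -0.246], -1], [[-0.72, -0.75, -0.04], [0, 0, -0.246], -1], [[-0.72, -0.75, -0.04], [0, 0, -0.246], -1], [[-0.72, -0.75, -0.04], [0, 0, -0.246], -1], [[-0.72, -0.75, -0.04], [0, 0, -0.246], -1], [[-0.72, -0.75, -0.04], [0, 0, -0.246], -1]]}}

```text
t: 1.02
ee_pos: [365.5, 270.8, 234.7]
orientation: [-0.11, -3.14, -0.001]
ft_force: [0.1, 0.7, 0.2]
width: 17.6
grasp_force: 0.0
```

```bash
python3 - <<'E'
from h import *
delta([465,-22,235],86)
E
```

```text
d [-0.399 -0.95  -0.001] r [ 0. -0. -0.]
```

>>> {"api": "step_arm", "payload": {"deltas": [[[-0.4, -0.95, 0], [0, 0, 0], -1], [[-0.4, -0.95, 0], [0, 0, 0], -1], [[-0.4, -0.95, 0], [0, 0, 0], -1], [[-0.4, -0.95, 0], [0, 0, 0], -1], [[-0.4, -0.95, 0], [0, 0, 0], -1], [[-0.4, -0.95, 0], [0, 0, 0], -1], [[-0.4, -0.95, 0], [0, 0, 0], -1], [[-0.4, -0.95, 0], [0, 0, 0], -1], [[-0.4, -0.95, 0], [0, 0, 0], -1], [[-0.4, -0.95, 0.22], [0, 0, 0], -1], [[-0.4, -0.95, 0.22], [0, 0, 0], -1], [[-0.4, -0.95, 0.22], [0, 0, 0], -1]]}}

```text
t: 2.02
ee_pos: [462.0, -20.4, 164.6]
orientation: [-0.107, -3.131, -0.001]
ft_force: [-1.0, -0.2, -0.6]
width: 0.3
grasp_force: 0.0
```

```bash
python3 - <<'E'
from h import *
from workcell import *
import cv2
delta([495,-24,170],86);delta([585,-30,170],86)
a=get_image("top")["pixels"][95:295,245:445,::-1]; cv2.imwrite("pics/topd.png",cv2.resize(a,(600,600),interpolation=cv2.INTER_CUBIC))
E
```

```text
d [-0.11  -0.004 -0.019] r [ 0.    -0.006  0.001]
d [-0.411 -0.004 -0.021] r [ 0.    -0.006  0.001]
```

View pics/topd.png

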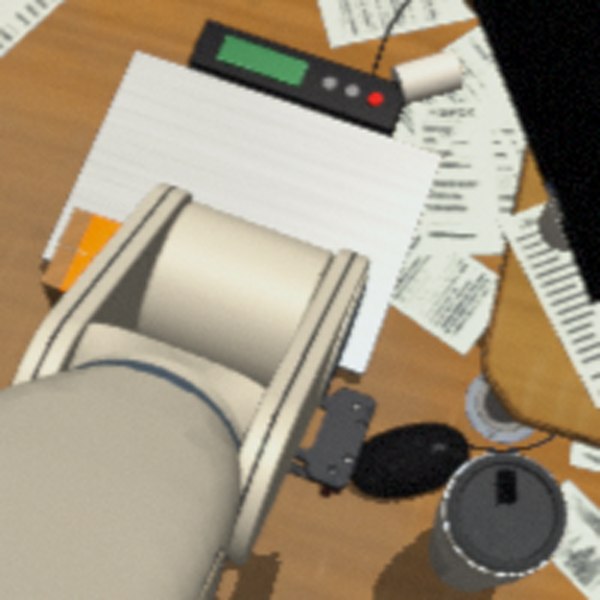

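The arm hides the blue carton. The gripper's right end sits near (335,450), clear of the tumbler lid at (505,513). I'll push slowly and watch the force.

>>> {"api": "step_arm", "payload": {"deltas": [[[-0.08, 0, 0], [0, 0, 0], -1], [[-0.12, 0, 0], [0, 0, 0], -1], [[-0.14, 0, 0], [0, 0, 0], -1], [[-0.16, 0, 0], [0, 0, 0], -1], [[-0.18, 0, 0], [0, 0, 0], -1], [[-0.2, 0, 0], [0, 0, 0], -1], [[-0.22, 0, 0], [0, 0, 0], -1], [[-0.24, 0, 0], [0, 0, 0], -1]]}}

```text
t: 2.73
ee_pos: [537.5, -27.3, 168.9]
orientation: [0.11, 3.14, -0.0]
ft_force: [-0.2, -0.2, 0.3]
width: 0.5
grasp_force: 0.2
```

```bash
python3 - <<'E'
from workcell import *
import cv2
a=get_image("scene")["pixels"][100:300,150:450,::-1]; cv2.imwrite("pics/sce.png",cv2.resize(a,(800,533),interpolation=cv2.INTER_CUBIC))
E
```

```text
(no output)
```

View pics/sce.png

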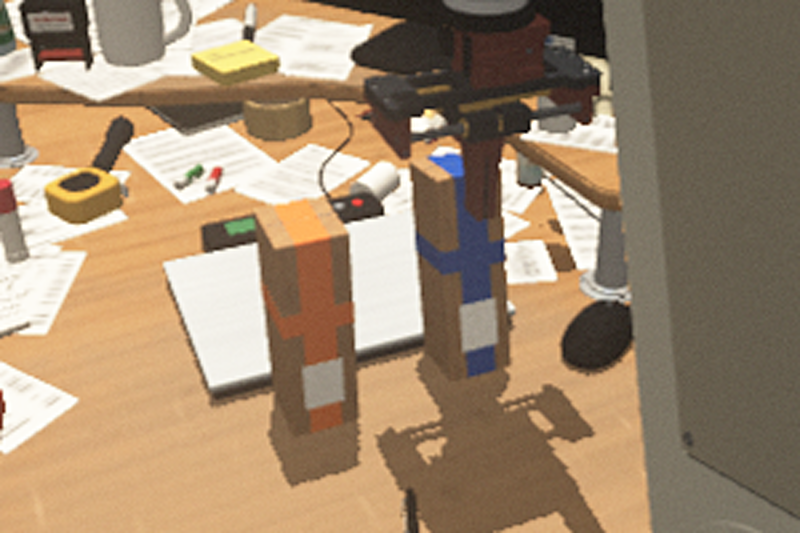

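The finger at (482,190) is near the middle of the blue carton's near face (440–508 px), and the carton is starting to lean. Continuing.

>>> {"api": "step_arm", "payload": {"deltas": [[[-0.02, 0, 0], [0, 0, 0], -1], [[-0.04, 0, 0], [0, 0, 0], -1], [[-0.06, 0, 0], [0, 0, 0], -1], [[-0.08, 0, 0], [0, 0, 0], -1], [[-0.1, 0, 0], [0, 0, 0], -1], [[-0.115, 0, 0], [0, 0, 0], -1], [[-0.13, 0, 0], [0, 0, 0], -1]]}}

```text
t: 3.37
ee_pos: [576.6, -30.1, 168.6]
orientation: [-0.11, -3.14, -0.0]
ft_force: [0.8, 0.7, 1.0]
width: 0.1
grasp_force: 0.0
```

```bash
python3 - <<'E'
from workcell import *
import cv2
a=get_image("scene")["pixels"][100:300,150:450,::-1]; cv2.imwrite("pics/sce2.png",cv2.resize(a,(800,533),interpolation=cv2.INTER_CUBIC))
E
```

```text
(no output)
```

View pics/sce2.png

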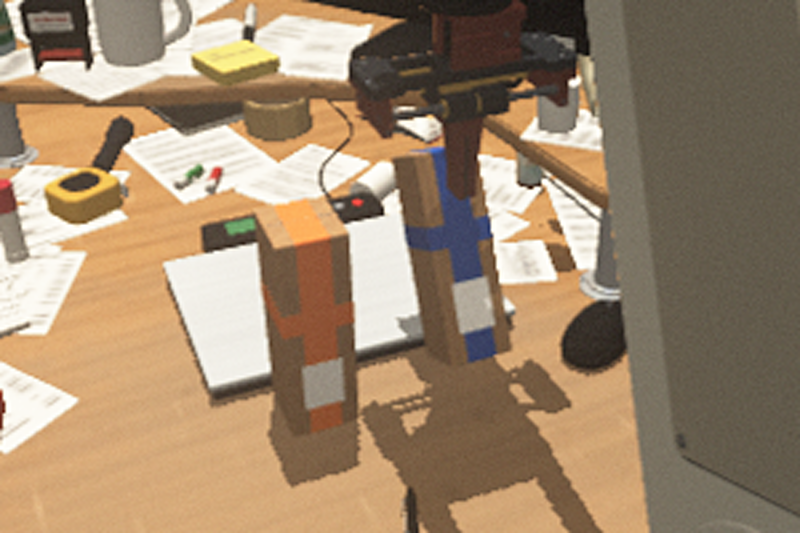

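The blue carton is leaning about 20° with no visible twist (top at (420,165), foot at (480,350)). A little further and it falls.

>>> {"api": "step_arm", "payload": {"deltas": [[[-0.015, 0, 0], [0, 0, 0], -1], [[-0.03, 0, 0], [0, 0, 0], -1], [[-0.045, 0, 0], [0, 0, 0], -1], [[-0.06, 0, 0], [0, 0, 0], -1], [[-0.075, 0, 0], [0, 0, 0], -1], [[-0.09, 0, 0], [0, 0, 0], -1], [[-0.105, 0, 0], [0, 0, 0], -1], [[-0.12, 0, 0], [0, 0, 0], -1], [[-0.12, 0, 0], [0, 0, 0], -1], [[-0.12, 0, 0], [0, 0, 0], -1], [[-0.12, 0, -0.1], [0, 0, 0], -1], [[-0.05, 0, -0.2], [0, 0, 0], -1], [[0.1, 0, -0.2], [0, 0, 0], -1], [[0.3, 0, -0.2], [0, 0, 0], -1], [[0.3, 0, -0.2], [0, 0, 0], -1], [[0.3, 0, -0.2], [0, 0, 0], -1]]}}

```text
t: 4.75
ee_pos: [481.1, -23.4, 228.4]
orientation: [-0.109, -3.136, -0.0]
ft_force: [0.6, -0.9, -0.4]
width: 0.5
grasp_force: 0.0
```

```bash
python3 - <<'E'
from workcell import *
import cv2,numpy as np
for n,r,c in(("scene",100,150),("top",60,230)):
    a=get_image(n)["pixels"][r:r+200,c:c+300,::-1]; cv2.imwrite(f"pics/f_{n}.png",a)
cv2.imwrite("pics/f.png",cv2.resize(np.vstack([cv2.imread("pics/f_scene.png"),cv2.imread("pics/f_top.png")]),(450,600)))
E
```

```text
(no output)
```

View pics/f.png

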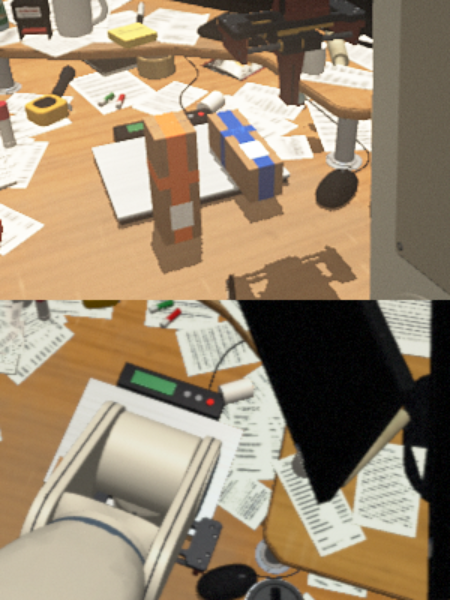

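It fell flat onto the platform: its near end is at (265,180) in the scene view, and orange is still standing. I'll back the arm off for a clear top view and check the pose.

>>> {"api": "step_arm", "payload": {"deltas": [[[0.35, 0.95, 0], [0, 0, 0], -1], [[0.35, 0.95, 0], [0, 0, 0], -1], [[0.35, 0.95, 0], [0, 0, 0], -1], [[0.35, 0.95, 0], [0, 0, 0], -1], [[0.35, 0.95, 0], [0, 0, 0], -1], [[0.35, 0.95, 0], [0, 0, 0], -1], [[0.35, 0.95, 0], [0, 0, 0], -1], [[0.35, 0.95, 0], [0, 0, 0], -1], [[0.35, 0.95, 0], [0, 0, 0], -1], [[0.35, 0.95, 0], [0, 0, 0], -1]]}}

```text
t: 5.68
ee_pos: [401.9, 268.4, 228.5]
orientation: [0.106, 3.14, -0.001]
ft_force: [-0.2, -0.7, 0.5]
width: 0.8
grasp_force: 0.0
```

```bash
python3 - <<'E'
from workcell import *
import cv2
a=get_image("top")["pixels"][95:295,245:445,::-1]; cv2.imwrite("pics/tope.png",cv2.resize(a,(600,600),interpolation=cv2.INTER_CUBIC))
E
```

```text
(no output)
```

View pics/tope.png

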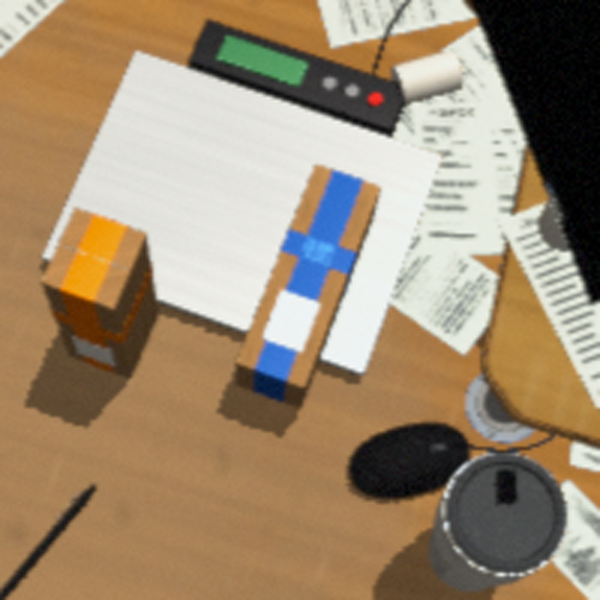

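Carton lying along the scale, with top-face corners at (317,165), (381,187), (305,390), (237,363). Orange and the tumbler are unmoved. I'll check the pose and hand in if it's within limits.

```bash
python3 - <<'E'
from h import *
from workcell import *
P=np.array([top(*p,86) for p in [(317,165),(381,187),(305,390),(237,363)]])[:,:2]
ax=P[0]+P[1]-P[2]-P[3]; yaw=np.degrees(np.arctan2(ax[1],ax[0]))+2.7
d=P.mean(0)-[701.7,46.3];t=np.radians(-2.7);x=d@[np.cos(t),np.sin(t)];y=d@[-np.sin(t),np.cos(t)]
L=[np.linalg.norm(P[i]-P[i-1]) for i in range(4)];print(x,y,yaw,L)
if abs(x)<85 and abs(y)<115 and abs(yaw)<10 and abs(L[0]-190)<10: print(close_job())
E
```

```text
-63.90025034422152 -81.05491814901443 -0.6773090161010695 [np.float64(187.7240838071681), np.float64(57.293866579823785), np.float64(189.54963792667766), np.float64(59.17655581854412)]
the job is handed in; nothing more can be done
None
```

The blue carton tipped onto the scale and lies flat on its back, less than 1° off square and about 64 mm near and 81 mm right of the platform middle; orange and the tumbler look unmoved, and I handed the job in (no verdict was returned).

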